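# Feed a heat sink and hold it over its chip

### The arm

A 7-joint arm with a two-finger parallel gripper is mounted at the origin on a cart in front of the work surface, level with it; the furniture and walls round the work are solid. World frame = base frame: x ahead of the robot, y to its left, z up, the work surface at z = 0. Lengths are in mm, angles in degrees, forces in N, time in s.
With the tool pointing down it reaches from about 400 to 850 mm from the base axis. Payload 6.9 kg.
Tool frame: the origin (TCP) lies midway between the tips of the shut fingers; the grasp point (between the pads) lies 19 mm behind it (r.grip_depth is the z of the grasp point in the tool frame, in mm); z points along the fingers, y is the line along which they close (so a half turn about z gives the same grasp; the last joint's range is limited). The gripper opens to 85 mm and grips with 20 to 120 N. Pads are 22 mm wide; open, the fingers measure 114 mm over their backs; the gripper's body (76 mm by 85 mm) begins 54 mm behind the grasp point. The pads swing forward as they close: fully open they stand 13 mm farther back than shut.
Start: joints at [73.023, 29.078, -13.613, 85.955, 7.202, 65.827, -8.869], TCP at [244.393, -575.225, 231.275] pointing down, gripper open.
Joint ranges: [-176.47, 176.47], [-13.61, 117.27], [-81.72, 77.17], [0.22, 143.17], [-87.28, 267.28], [10, 112.55], [-165.47, 165.47]. Speed limits (degrees/s): [136.94, 136.94, 180, 180, 180, 180, 180].

### API

Orientations are given as a 3x3 rotation matrix whose columns are the frame's x, y, z axes.
In Python, from station import r gives the robot as it stands.
- The arm moves only by the shell command python3 -m creep 'ROWS' [OPENING] [FORCE]. ROWS is JSON, a list of rows, each an object of numbers: "dx", "dy", "dz": the shift along the tool's x, y, z in mm; "rx", "ry", "rz": the turn, a rotation vector about the tool's x, y, z in degrees. In form: [{"dx": .., "dy": .., "dz": .., "rx": .., "ry": .., "rz": ..}, ...]. A call has 1 to 12 rows; each row shifts and turns the commanded pose from where the row before left it, along the tool's axes as they then stand; what a row does not reach is not made up. A row lasts 1/10 s, in which the tool goes at most 50 mm and 8.59 degrees, less where a joint would pass 70% of its speed; a pose out of reach is approached as far as the arm can. A call with a gripper value outside its range is refused whole. OPENING is the closure, from -1 (fully open) to 1 (shut), set as the call begins (- or left out, the last holds). The fingers move at their own pace and stop on an object; FORCE is the grip in N (left out, the last holds). Time passes only in rows, so rows that do not move let the fingers close. It gives the time, the measured TCP pose, the force, the opening and the grip force at its end, in the units of the state.
- r.read_state(): the state, without advancing time (a new reading comes with each control period).
- r.capture(name): name is "scene" or "top" or "wrist"; returns the picture (480x640x3 uint8, red, green, blue); there is no depth.
- r.camera_model(name): a dict with "fov_y" (degrees; the focal length in pixels is half the picture's height over the tangent of half this angle, whatever the lens; pixels are square), "cx", "cy" (the principal point, pixels), "extrinsics" (4x4, takes a point from camera to world coordinates). Camera axes: x right, y up, looking along -z (the intrinsics and any distortion apply to the point x, -y, -z); pixel columns grow to the right and rows downward; lengths in mm; the calibration is good to about 2 mm. The wrist camera is an equidistant fisheye: a pixel r from the principal point sees the ray r / f radians off the axis. A picture is of the moment at which its call begins: read the wrist's pose just before it. camera_model takes no time and is no camera call; for the wrist camera it gives the pose at the moment of the call.
- r.hand_in(): hands the job in; it is judged then, once.
Trained networks look in the newest picture that a camera, given by its name, has taken for a name from the list of things; names that differ only in an ending like _2 or _b are one class to them, and where a whole thing is asked for, a point or a joint stands for the part that bears it (a point fixed in the world has none). Each returns a list of dicts, best first, with "p" (0 to 1); they miss things now and then, are a little off and sometimes report something else, mostly with a low value. They report only what shows in the picture. A call takes as long as a camera call. They do not tell look-alikes from the thing itself.
- r.find_in(thing, camera): "at" ([row, column] in pixels, amid what is visible of it).
The state is a dict: "clock": time; "q": joint angles; "joint_vel": joint speeds; "joint_torque": joint torques, N m; "tcp_pos": TCP position; "tool_rot": TCP orientation; "contact_force": force on the tool from outside, world axes, zero at the start; "torque": the same for the moment, N m; "finger_gap": finger opening in mm; "gripper_force": force on a finger pad.
Only numpy, scipy, OpenCV 4.12 (cv2) and the standard library are available. Lean on these libraries where they do the work, as an engineer would, in place of code of your own. Each camera call takes 0.05 s, during which the arm holds its last target. There are 200 camera calls.

### The job

The next chip on the board in the holder needs its heat sink. Feed one from the magazine: pull the black feed knob fully out so that the stack drops, then push it fully home so that the lowest sink slides out onto the open tray. Pick up that sink, carry it across without bumping the preheater or the board holder, and hold it level about 8 mm above the blue sticky pad on the bare chip, centred and square, fins running the same way as on the sink already fitted beside it; the pad grabs at the first touch and I want to check the line-up first, so touch nothing on the board and finish still holding the sink there. Leave the other sinks in the magazine and the other things on the bench where they are.

Things in the scene. Friction and masses are not known exactly. Their poses are not given: they have to be found in the camera images.
- magazine: Gravity magazine standing on the worktop to the right of the preheater, fixed: grey base plate 124 x 74 mm, a short square dark steel tower 45 mm wide, top 74 mm above the worktop, holding a stack of three heat sinks. Origin on the worktop under the tower's centre. Own -x points to the knob end (roughly toward the robot), +x to the open pick-up tray, z up.
- feed_slide (a joint): Feed slide in m: 0 = home, 0.0535 = fully out; the knob moves toward the magazine's -x as it grows. A sprung detent drives it to the nearer end (about 5 N to start it at either end, nothing at half travel). At the start it is home, the stack resting on it; fully out, the stack drops 10 mm; pushed home, it drives the lowest sink onto the tray, the others stay in the tower.
- feed_knob (a point): Middle of the round black knob on the end of the slide: 26 mm diameter, about 16 mm long at full width, axis along the magazine's x, centre 31 mm above the worktop, 76 mm toward the magazine's -x from its origin when home. Nothing stands beside it; it can be pinched from above across the magazine's y.
- tray (a point): Point where the fed sink comes to lie centred (within about 3 mm along x): 50 mm to the magazine's +x from its origin, 26 mm above the worktop. The tray is a tongue 28 mm wide (y) and 14 mm high above the base plate (its top at 12 mm), so the sink overhangs 6 mm on both y sides, free for fingers; a 4 mm lip closes the +x end.
- sink_1: Lowest heat sink of the stack, the one that is fed: square finned aluminium block 40 x 40 x 11 mm, 30 g, flat y sides to grip. Origin at the centre of its underside, z up, fins along its x, which lies along the magazine's x in the tower and on the tray.
- sink_2: Second sink of the stack, same make; stays in the tower. Origin at the centre of its underside.
- sink_3: Top sink of the stack, same make; stays in the tower. Origin at the centre of its underside.
- chip_pad (a point): Target: centre of the top of the blue 25 x 25 mm sticky pad on the bare 35 mm square chip, about 40 mm above the worktop. x and y along the board's edges, z up; the fitted sink's fins run along its x, so the held sink's x must lie along it (either way round).
- circuit_board: Green circuit board 110 (x) x 165 (y) x 2 mm, clamped level in the board holder, anywhere along its rails. Origin at the centre of its underside, about 35 mm above the worktop. The bare chip is at y = -22 mm, 3 mm high over the board; an equal chip with its sink fitted is at y = +52 mm, 14 mm high; a connector 11 mm high runs along the -y edge.
- board_holder: Board holder, fixed to the bench, 283 (x) x 359 (y) mm: rails along y before and behind the board; black parts on the rails rise to 68 mm above the worktop. Origin on the worktop at its centre.
- heater_box: Light grey preheater, about 202 (x) x 237 (y) mm and 138 mm high, fixed, between the magazine and the board holder. Origin on the worktop at its centre.
- solder_reel: Bystander: blue solder reel, 57 mm across, 37 mm high. Origin under its centre.
- flux_bottle: Bystander: small bottle with a red needle cap, 36 mm across, 100 mm high. Origin under its centre.
- tip_tinner: Bystander: small light grey tin, 36 mm across, 18 mm high. Origin under its centre.
- tape_roll: Bystander: roll of black tape lying flat behind the board holder, 58 mm across, 19 mm high. Origin under its centre.
Not all that is in view belongs to the job. Leave any green or orange look-alike of the sink_3 alone.

How it is judged:
By the outcome, as a careful person would: the job done as asked, in the order asked, and still so for the second after the job is handed in, while the arm keeps its last pose, push and grip.
It also fails if it takes over 58 s, if anything falls off the work surface, if the arm or the gripper's body presses on something with over 40 N, if the wrist force passes 120 N, or if a joint passes its speed limit or range.

## Working session

There is one attempt and no reset: what is moved stays moved. The work goes in short steps, Python scripts to look and compute and a shell command to move; the robot and the scene stay as the last step left them, time stands still between calls to the robot, and variables do not carry over. Pictures are saved under pics/ and viewed, at most 10 in all, crops included, and the job is handed in when it is done.

```bash
ls; mkdir -p pics; cat > h.py <<'E'
from station import r
import numpy as np, cv2
def snap(n,f):
    m=r.camera_model(n); im=r.capture(n); cv2.imwrite('pics/'+f+'.png',im[:,:,::-1]); return im,m
def pix2pt(m,rc,z,fish=False):
    f=240/np.tan(np.radians(m['fov_y']/2)); u=rc[1]-m['cx']; v=rc[0]-m['cy']
    if fish:
        R=np.hypot(u,v)+1e-9; t=R/f; d=np.array([u/R*np.sin(t),-v/R*np.sin(t),-np.cos(t)])
    else: d=np.array([u/f,-v/f,-1])
    E=np.array(m['extrinsics']); d=E[:3,:3]@d; o=E[:3,3]; return o+d*(z-o[2])/d[2]
def proj(m,p,fish=False):
    f=240/np.tan(np.radians(m['fov_y']/2)); E=np.array(m['extrinsics']); c=E[:3,:3].T@(np.array(p)-E[:3,3])
    x,y,z=c[0],-c[1],-c[2]
    if fish:
        R=np.hypot(x,y)+1e-9; t=np.arctan2(R,z); return np.array([m['cy']+f*t*y/R,m['cx']+f*t*x/R])
    return np.array([m['cy']+f*y/z,m['cx']+f*x/z])
E
python3 - <<'E'
from h import *
for n in ['scene','top','wrist']:
    im,m=snap(n,n+'0'); print(n,m['fov_y'],m['cx'],m['cy'],np.round(m['extrinsics'],3).tolist(), [k for k in m])
    for t,z in [('magazine',74),('feed_knob',31),('sink_3',60),('chip_pad',40),('circuit_board',37),('heater_box',138),('board_holder',30),('solder_reel',37),('flux_bottle',80),('tip_tinner',18),('tape_roll',19)]:
        try:
            for d in r.find_in(t,n)[:3]: print(t,np.round(d['at']),round(d['p'],2),np.round(pix2pt(m,d['at'],z,n=='wrist')))
        except Exception as e: print(t,e)
s=r.read_state();print(s)
E
```

```text
pics
scene 52.40486005782718 320.1277185164987 233.05863629412858 [[0.566, 0.412, -0.714, -424.294], [-0.824, 0.277, -0.494, -775.556], [-0.006, 0.868, 0.496, 765.425], [0.0, 0.0, 0.0, 1.0]] ['fov_y', 'cx', 'cy', 'extrinsics']
magazine [280. 378.] 0.65 [ 458. -336.   74.]
feed_knob [284. 364.] 0.57 [ 479. -286.   31.]
sink_3 [272. 376.] 0.6 [ 505. -306.   60.]
sink_3 [329. 396.] 0.56 [ 338. -448.   60.]
sink_3 [307. 424.] 0.5 [ 442. -464.   60.]
chip_pad [235. 228.] 0.52 [458. 168.  40.]
circuit_board [236. 223.] 0.95 [449. 179.  37.]
circuit_board [281. 382.] 0.44 [ 508. -324.   37.]
solder_reel [253. 376.] 0.72 [ 618. -243.   37.]
flux_bottle [246. 429.] 0.54 [ 667. -379.   80.]
tip_tinner [284. 452.] 0.67 [ 624. -467.   18.]
tape_roll [208. 237.] 0.53 [633. 297.  19.]
top 48.241440176863605 325.71082673949763 242.2929751181419 [[0.028, 0.993, -0.113, 425.441], [-1.0, 0.028, -0.002, -60.627], [0.001, 0.113, 0.994, 1209.197], [0.0, 0.0, 0.0, 1.0]] ['fov_y', 'cx', 'cy', 'extrinsics']
magazine [251. 432.] 0.91 [ 542. -284.   74.]
feed_knob [276. 432.] 0.65 [ 492. -292.   31.]
sink_3 [
[... 1033 characters left out ...]
t_vel': array([ 0.09060671, -0.04799144, -0.02033482,  0.04572253, -0.02516355,
       -0.04856338,  0.03185485]), 'joint_torque': array([ 4.49489926e-05, -6.20348096e+01, -2.18463242e+00, -2.49957418e+01,
        1.38619827e-02,  2.47986900e-03, -1.07083656e-05]), 'tcp_pos': array([ 244.40223324, -575.23664022,  231.29682871]), 'tool_rot': array([[ 9.20363071e-01,  3.91064980e-01,  2.92224941e-06],
       [ 3.91064979e-01, -9.20363070e-01, -3.79038702e-05],
       [-1.21333458e-05,  3.60281118e-05, -9.99999999e-01]]), 'contact_force': array([ 0.7622631 ,  0.48993282, -0.17141009]), 'torque': array([ 0.03566338, -0.00549112,  0.06650585]), 'gripper_force': 0.0, 'finger_gap': 85.549883489703}
```

View pics/top0.png

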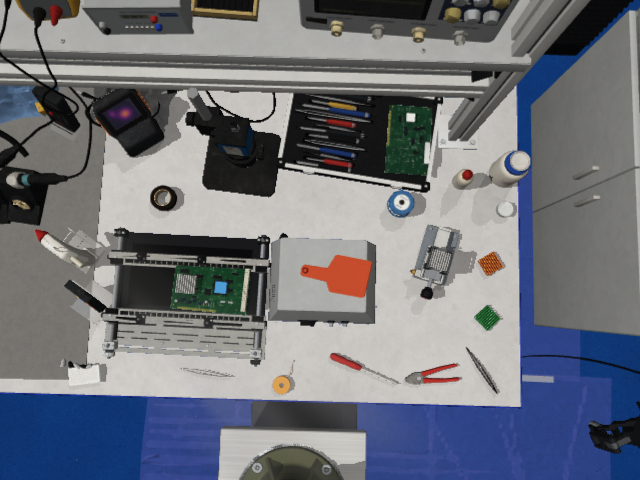

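View pics/scene0.png

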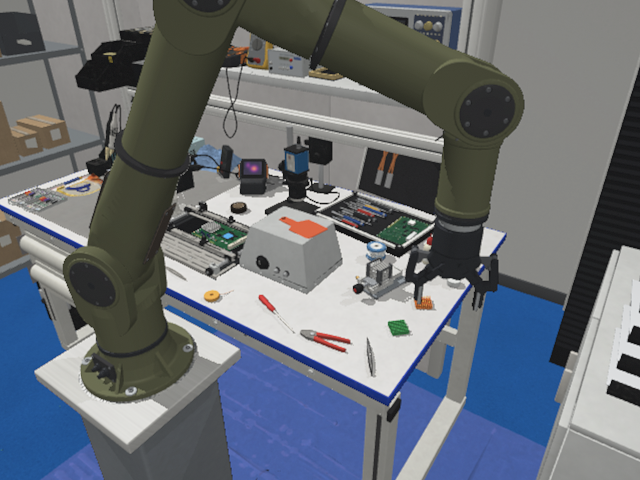

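```bash
python3 - <<'E'
import cv2,numpy as np
im=cv2.imread('pics/top0.png')
a=cv2.resize(im[215:305,400:515],None,fx=5,fy=5,interpolation=cv2.INTER_CUBIC)[:,:400]
b=cv2.resize(im[250:330,165:255],None,fx=4.4,fy=4.4,interpolation=cv2.INTER_CUBIC)
c=np.zeros((450,800,3),np.uint8);c[:450,:400]=a;c[:352,404:800]=b[:,:396];cv2.imwrite('pics/c1.png',c)
E
```

```text
(no output)
```

View pics/c1.png

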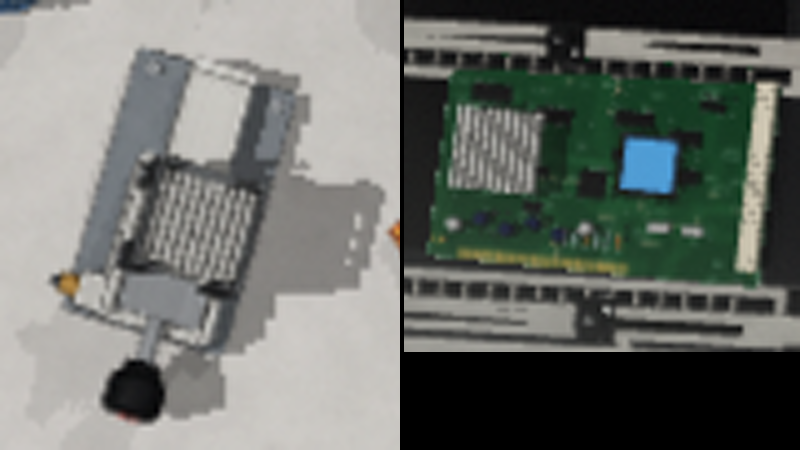

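```bash
python3 - <<'E'
from h import *
im=cv2.imread('pics/top0.png'); m=r.camera_model('top')
c=lambda x,y:(215+(y-2)/5,400+(x-2)/5)
cor=np.array([pix2pt(m,c(*p),12) for p in [(138,50),(295,90),(222,352),(65,308)]]);print('base',np.round(cor,1).tolist(),np.linalg.norm(np.diff(cor[[0,1,2,3,0]],axis=0),axis=1), cor.mean(0))
d=cor[0]+cor[1]-cor[2]-cor[3];print('yaw base',np.degrees(np.arctan2(d[1],d[0])))
k=pix2pt(m,c(134,390),33);s=pix2pt(m,c(201,225),69);print('knob',k,'tower',s,np.linalg.norm((k-s)[:2]),np.degrees(np.arctan2(*(s-k)[[1,0]])))
hsv=cv2.cvtColor(im,cv2.COLOR_BGR2HSV)
def rect(mask,z):
    n,l,st,ce=cv2.connectedComponentsWithStats(mask)
    i=1+np.argmax(st[1:,4]); ys,xs=np.where(l==i)
    P=np.array([pix2pt(m,(y,x),z)[:2] for y,x in zip(ys,xs)],np.float32)
    return P.mean(0),cv2.minAreaRect(P)
b=np.zeros(im.shape[:2],np.uint8);b[270:305,205:240]=cv2.inRange(hsv,(95,100,120),(115,255,255))[270:305,205:240]
print('pad',rect(b,40))
g=np.zeros(im.shape[:2],np.uint8);g[255:325,165:262]=cv2.inRange(hsv,(50,90,30),(85,255,255))[255:325,165:262]
g=cv2.morphologyEx(g,cv2.MORPH_CLOSE,np.ones((9,9)));print('board',rect(g,37))
h=[pix2pt(m,p,0)[:2] for p in [(239,271),(240,376),(322,374),(325,274)]];print('heater approx',np.round(h))
print('frame of TCP', r.read_state()['clock'])
E
```

```text
base [[607.7, -285.8, 12.0], [591.5, -356.7, 12.0], [472.8, -324.2, 12.0], [490.4, -254.0, 12.0]] [ 72.68456519 123.08122256  72.32314639 121.53095838] [ 540.60231267 -305.1523466    12.        ]
yaw base -15.236113633155341
knob [ 454.30058311 -281.12654316   33.        ] tower [ 524.34628333 -302.46808302   69.        ] 73.22473245326374 -16.944942080030486
pad (array([453.183  , 168.79973], dtype=float32), ((453.2760925292969, 168.8525390625), (24.61998176574707, 25.1341552734375), 85.65567779541016))
board (array([449.1221 , 189.21492], dtype=float32), ((452.90594482421875, 192.7543487548828), (161.18817138671875, 105.2640380859375), 87.41735076904297))
heater approx [[ 566.   66.]
 [ 571. -172.]
 [ 386. -171.]
 [ 374.   52.]]
frame of TCP 1.8
```

```bash
python3 -m creep '[{"rz":7.7},{"rz":7.7},{"rz":7.7},{"rz":7.7},{"rz":7.7}]' && python3 -m creep '[{"dx":10,"dy":-28,"dz":4},{"dx":10,"dy":-28,"dz":4},{"dx":10,"dy":-28,"dz":4},{"dx":10,"dy":-28,"dz":4},{"dx":10,"dy":-28,"dz":4},{"dx":10,"dy":-28,"dz":4},{"dx":10,"dy":-28,"dz":4},{"dx":10,"dy":-28,"dz":4},{"dx":10,"dy":-28,"dz":4},{"dx":10,"dy":-28,"dz":4},{"dx":10,"dy":-28,"dz":4},{"dx":10,"dy":-28,"dz":4}]' && python3 -m creep '[{},{},{}]'; python3 - <<'E'
from h import *
im,m=snap('wrist','w1')
for t,z in [('feed_knob',31),('magazine',74),('sink_3',69)]:
    for d in r.find_in(t,'wrist')[:3]: print(t,np.round(d['at']),round(d['p'],2),np.round(pix2pt(m,d['at'],z,True)))
np.save('w1.npy',m['extrinsics'])
E
```

```text
sink_3 [  9. 234.] 0.71 [ 380. -444.   69.]$[0]: bad value
```

View pics/w1.png

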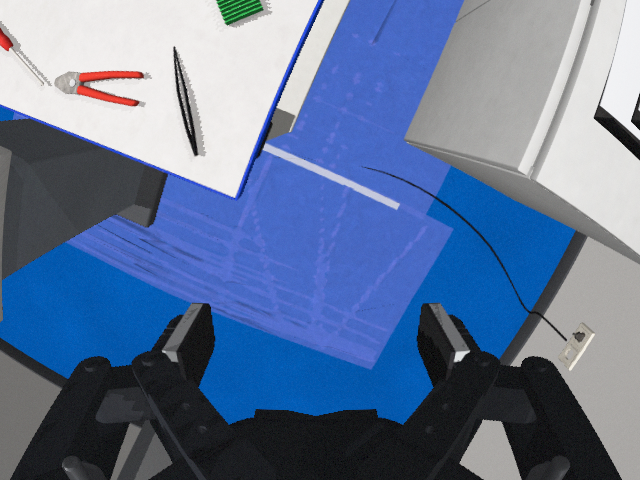

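The picture shows no motion (bare floor, tool off the table edge): the row was refused. I'll write all six keys.

```bash
python3 -m creep '[{"dx":0,"dy":0,"dz":0,"rx":0,"ry":0,"rz":7.7},{"dx":0,"dy":0,"dz":0,"rx":0,"ry":0,"rz":7.7},{"dx":0,"dy":0,"dz":0,"rx":0,"ry":0,"rz":7.7},{"dx":0,"dy":0,"dz":0,"rx":0,"ry":0,"rz":7.7},{"dx":0,"dy":0,"dz":0,"rx":0,"ry":0,"rz":7.7}]'
```

```text
clock: 2.5
tcp_pos: [244.5, -575.2, 231.3]
tool_rot: [[0.962, -0.272, 0.0], [-0.272, -0.962, 0.0], [0.0, -0.0, -1.0]]
contact_force: [-0.0, 0.3, -1.0]
finger_gap: 85.4
gripper_force: 0.0
```

```bash
python3 -m creep '[{"dx":10,"dy":-28,"dz":4,"rx":0,"ry":0,"rz":0},{"dx":10,"dy":-28,"dz":4,"rx":0,"ry":0,"rz":0},{"dx":10,"dy":-28,"dz":4,"rx":0,"ry":0,"rz":0},{"dx":10,"dy":-28,"dz":4,"rx":0,"ry":0,"rz":0},{"dx":10,"dy":-28,"dz":4,"rx":0,"ry":0,"rz":0},{"dx":10,"dy":-28,"dz":4,"rx":0,"ry":0,"rz":0},{"dx":10,"dy":-28,"dz":4,"rx":0,"ry":0,"rz":0},{"dx":10,"dy":-28,"dz":4,"rx":0,"ry":0,"rz":0},{"dx":10,"dy":-28,"dz":4,"rx":0,"ry":0,"rz":0},{"dx":10,"dy":-28,"dz":4,"rx":0,"ry":0,"rz":0},{"dx":10,"dy":-28,"dz":4,"rx":0,"ry":0,"rz":0},{"dx":0,"dy":-28,"dz":4,"rx":0,"ry":0,"rz":0}]' ; python3 -m creep '[{"dx":0,"dy":0,"dz":0,"rx":0,"ry":0,"rz":0},{"dx":0,"dy":0,"dz":0,"rx":0,"ry":0,"rz":0}]'; python3 - <<'E'
from h import *
im,m=snap('wrist','w2')
for t,z in [('feed_knob',31),('magazine',74),('sink_3',69)]:
    for d in r.find_in(t,'wrist')[:3]: print(t,np.round(d['at']),round(d['p'],2),np.round(pix2pt(m,d['at'],z,True)))
np.save('w2.npy',m['extrinsics'])
E
```

```text
clock: 3.7
tcp_pos: [441.7, -279.7, 183.2]
tool_rot: [[0.964, -0.266, 0.001], [-0.266, -0.964, -0.0], [0.001, -0.0, -1.0]]
contact_force: [-0.4, 0.6, -0.4]
finger_gap: 85.2
gripper_force: 0.0
clock: 3.9
tcp_pos: [440.3, -280.4, 183.4]
tool_rot: [[0.964, -0.265, 0.0], [-0.265, -0.964, -0.0], [0.0, 0.0, -1.0]]
contact_force: [0.3, -0.7, -0.4]
finger_gap: 85.6
gripper_force: 0.0
feed_knob [158. 314.] 0.58 [ 487. -292.   31.]
magazine [ 79. 315.] 0.87 [ 543. -308.   74.]
sink_3 [106. 314.] 0.75 [ 526. -303.   69.]
sink_3 [208. 467.] 0.58 [ 427. -395.   69.]
sink_3 [ 79. 452.] 0.57 [ 523. -404.   69.]
```

View pics/w2.png

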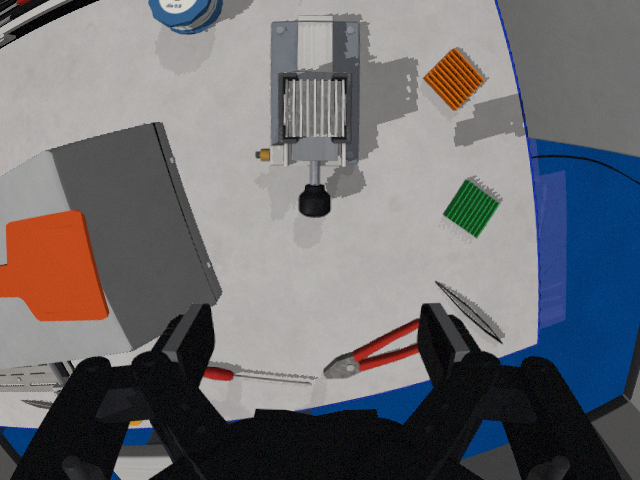

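Aligned view: black knob at (row 200, col 314), tower with silver stack (107, 315), green/orange look-alikes to the right (208,470)/(79,452), heater left.

```bash
python3 - <<'E'
from h import *
m=r.camera_model('wrist'); s=r.read_state(); R=s['tool_rot'];p=s['tcp_pos']
for n,rc,z in [('knob',(200,314),31),('knobback',(184,314.5),31),('knobfront',(217,314.5),31),('sink',(108,315),69),('plateTL',(21,271),12),('TR',(21,359),12)]:
    w=pix2pt(m,rc,z,True); print(n,np.round(w,1),'tool',np.round(R.T@(w-p),1))
E
```

```text
knob [ 453.1 -284.6   31. ] tool [ 13.7  -1.2 152.4]
knobback [ 465.7 -288.6   31. ] tool [ 26.9  -0.7 152.4]
knobfront [ 439.2 -281.2   31. ] tool [ -0.7  -0.8 152.4]
sink [ 523. -305.   69.] tool [ 86.5  -0.3 114.5]
plateTL [ 608.9 -290.8   12. ] tool [165.3 -37.1 171.5]
TR [ 589.1 -361.5   12. ] tool [165.3  36.3 171.5]
```

```bash
python3 -m creep '[{"dx":11,"dy":-0.5,"dz":15,"rx":0,"ry":0,"rz":0},{"dx":0,"dy":0,"dz":25,"rx":0,"ry":0,"rz":0},{"dx":0,"dy":0,"dz":25,"rx":0,"ry":0,"rz":0},{"dx":0,"dy":0,"dz":25,"rx":0,"ry":0,"rz":0},{"dx":0,"dy":0,"dz":25,"rx":0,"ry":0,"rz":0},{"dx":0,"dy":0,"dz":25,"rx":0,"ry":0,"rz":0},{"dx":0,"dy":0,"dz":20,"rx":0,"ry":0,"rz":0},{"dx":0,"dy":0,"dz":10,"rx":0,"ry":0,"rz":0},{"dx":0,"dy":0,"dz":0,"rx":0,"ry":0,"rz":0}]'; python3 -m creep '[{"dx":0,"dy":0,"dz":0,"rx":0,"ry":0,"rz":0},{"dx":0,"dy":0,"dz":0,"rx":0,"ry":0,"rz":0},{"dx":0,"dy":0,"dz":0,"rx":0,"ry":0,"rz":0},{"dx":0,"dy":0,"dz":0,"rx":0,"ry":0,"rz":0},{"dx":0,"dy":0,"dz":0,"rx":0,"ry":0,"rz":0},{"dx":0,"dy":0,"dz":0,"rx":0,"ry":0,"rz":0},{"dx":0,"dy":0,"dz":0,"rx":0,"ry":0,"rz":0},{"dx":0,"dy":0,"dz":0,"rx":0,"ry":0,"rz":0}]' 1 60
```

```text
clock: 5.0
tcp_pos: [449.9, -283.5, 12.2]
tool_rot: [[0.963, -0.268, -0.002], [-0.268, -0.963, 0.001], [-0.002, -0.0, -1.0]]
contact_force: [-1.0, -0.1, 0.9]
finger_gap: 85.0
gripper_force: 0.0
clock: 5.8
tcp_pos: [451.4, -282.5, 14.2]
tool_rot: [[0.964, -0.266, 0.001], [-0.266, -0.964, 0.0], [0.001, -0.001, -1.0]]
contact_force: [-0.1, 2.8, 7.8]
finger_gap: 23.8
gripper_force: 58.4
```

```bash
python3 -m creep '[{"dx":-5,"dy":0,"dz":0,"rx":0,"ry":0,"rz":0},{"dx":-8,"dy":0,"dz":0,"rx":0,"ry":0,"rz":0},{"dx":-8,"dy":0,"dz":0,"rx":0,"ry":0,"rz":0},{"dx":-8,"dy":0,"dz":0,"rx":0,"ry":0,"rz":0},{"dx":-8,"dy":0,"dz":0,"rx":0,"ry":0,"rz":0},{"dx":-8,"dy":0,"dz":0,"rx":0,"ry":0,"rz":0},{"dx":-8,"dy":0,"dz":0,"rx":0,"ry":0,"rz":0},{"dx":-2,"dy":0,"dz":0,"rx":0,"ry":0,"rz":0},{"dx":0,"dy":0,"dz":0,"rx":0,"ry":0,"rz":0},{"dx":0,"dy":0,"dz":0,"rx":0,"ry":0,"rz":0}]'; python3 - <<'E'
from h import *
im,m=snap('wrist','w3'); cv2.imwrite('pics/w3c.png',cv2.resize(im[:300,170:470,::-1],None,fx=2,fy=2))
E
```

```text
clock: 6.8
tcp_pos: [399.8, -268.2, 14.2]
tool_rot: [[0.964, -0.266, 0.004], [-0.266, -0.964, -0.001], [0.004, -0.0, -1.0]]
contact_force: [4.5, 3.1, 6.1]
finger_gap: 23.5
gripper_force: 60.0
```

View pics/w3c.png

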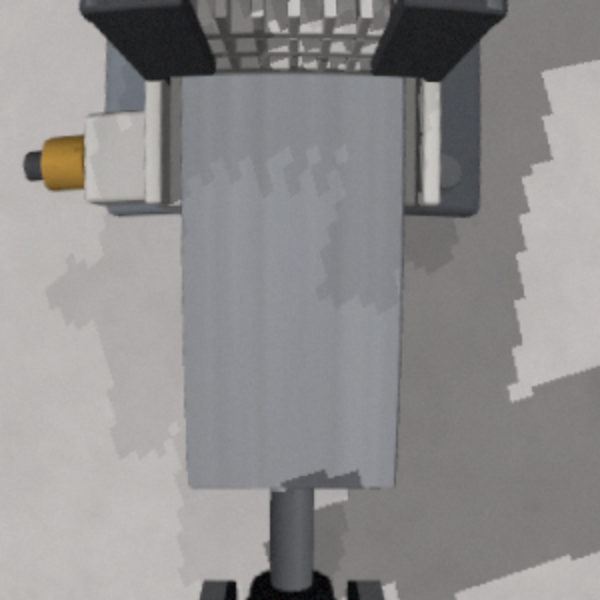

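The slide is drawn out of the tower, knob between the pads at the bottom; travel reads 53.5 mm. Tug to confirm the stop, then push home.

```bash
python3 -m creep '[{"dx":-2,"dy":0,"dz":0,"rx":0,"ry":0,"rz":0},{"dx":0,"dy":0,"dz":0,"rx":0,"ry":0,"rz":0},{"dx":0,"dy":0,"dz":0,"rx":0,"ry":0,"rz":0}]'
```

```text
clock: 7.15
tcp_pos: [399.8, -268.2, 14.3]
tool_rot: [[0.964, -0.265, 0.007], [-0.265, -0.964, -0.002], [0.007, -0.0, -1.0]]
contact_force: [9.0, 2.0, 1.3]
finger_gap: 23.7
gripper_force: 59.6
```

```bash
python3 -m creep '[{"dx":4,"dy":0,"dz":0,"rx":0,"ry":0,"rz":0},{"dx":6,"dy":0,"dz":0,"rx":0,"ry":0,"rz":0},{"dx":6,"dy":0,"dz":0,"rx":0,"ry":0,"rz":0},{"dx":6,"dy":0,"dz":0,"rx":0,"ry":0,"rz":0},{"dx":6,"dy":0,"dz":0,"rx":0,"ry":0,"rz":0},{"dx":6,"dy":0,"dz":0,"rx":0,"ry":0,"rz":0},{"dx":6,"dy":0,"dz":0,"rx":0,"ry":0,"rz":0},{"dx":6,"dy":0,"dz":0,"rx":0,"ry":0,"rz":0},{"dx":6,"dy":0,"dz":0,"rx":0,"ry":0,"rz":0},{"dx":4,"dy":0,"dz":0,"rx":0,"ry":0,"rz":0},{"dx":3,"dy":0,"dz":0,"rx":0,"ry":0,"rz":0},{"dx":0,"dy":0,"dz":0,"rx":0,"ry":0,"rz":0}]';python3 -m creep '[{"dx":1,"dy":0,"dz":0,"rx":0,"ry":0,"rz":0},{"dx":0,"dy":0,"dz":0,"rx":0,"ry":0,"rz":0}]'
```

```text
clock: 8.35
tcp_pos: [451.3, -282.6, 14.1]
tool_rot: [[0.964, -0.267, -0.003], [-0.267, -0.964, 0.001], [-0.003, -0.001, -1.0]]
contact_force: [-3.5, 5.7, 14.7]
finger_gap: 23.1
gripper_force: 60.9
clock: 8.55
tcp_pos: [451.4, -282.5, 14.1]
tool_rot: [[0.964, -0.267, -0.004], [-0.267, -0.964, 0.002], [-0.004, -0.001, -1.0]]
contact_force: [-6.3, 6.4, 17.5]
finger_gap: 23.4
gripper_force: 61.1
```

```bash
python3 -m creep '[{"dx":-3,"dy":0,"dz":0,"rx":0,"ry":0,"rz":0},{"dx":0,"dy":0,"dz":0,"rx":0,"ry":0,"rz":0},{"dx":0,"dy":0,"dz":0,"rx":0,"ry":0,"rz":0},{"dx":0,"dy":0,"dz":0,"rx":0,"ry":0,"rz":0},{"dx":0,"dy":0,"dz":0,"rx":0,"ry":0,"rz":0},{"dx":0,"dy":0,"dz":-15,"rx":0,"ry":0,"rz":0},{"dx":0,"dy":0,"dz":-25,"rx":0,"ry":0,"rz":0},{"dx":0,"dy":0,"dz":-30,"rx":0,"ry":0,"rz":0},{"dx":0,"dy":0,"dz":-30,"rx":0,"ry":0,"rz":0},{"dx":10,"dy":0,"dz":-30,"rx":0,"ry":0,"rz":0},{"dx":20,"dy":0,"dz":-20,"rx":0,"ry":0,"rz":0},{"dx":30,"dy":0,"dz":0,"rx":0,"ry":0,"rz":0}]' -1;python3 -m creep '[{"dx":30,"dy":0,"dz":0,"rx":0,"ry":0,"rz":0},{"dx":10,"dy":0,"dz":0,"rx":0,"ry":0,"rz":0},{"dx":0,"dy":0,"dz":0,"rx":0,"ry":0,"rz":0},{"dx":0,"dy":0,"dz":0,"rx":0,"ry":0,"rz":0}]'; python3 - <<'E'
from h import *
im,m=snap('wrist','w4'); cv2.imwrite('pics/w4c.png',cv2.resize(im[60:360,170:470,::-1],None,fx=2,fy=2))
for d in r.find_in('sink_1','wrist')[:4]: print(np.round(d['at']),round(d['p'],2),np.round(pix2pt(m,d['at'],37,True)))
E
```

```text
clock: 9.75
tcp_pos: [509.6, -300.4, 166.9]
tool_rot: [[0.963, -0.268, 0.004], [-0.268, -0.963, -0.003], [0.005, 0.002, -1.0]]
contact_force: [-0.0, -0.3, -0.6]
finger_gap: 85.2
gripper_force: 0.0
clock: 10.15
tcp_pos: [545.9, -309.7, 162.6]
tool_rot: [[0.964, -0.267, -0.002], [-0.267, -0.964, 0.001], [-0.002, -0.0, -1.0]]
contact_force: [0.5, -0.9, -0.3]
finger_gap: 85.6
gripper_force: 0.0
[315. 470.] 0.76 [ 430. -420.   37.]
[257. 311.] 0.69 [ 521. -300.   37.]
[205. 456.] 0.64 [ 533. -419.   37.]
[188. 313.] 0.63 [ 574. -316.   37.]
```

View pics/w4c.png

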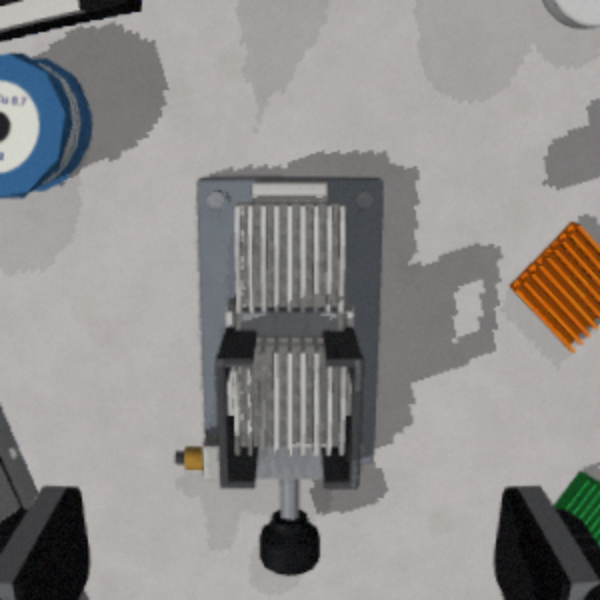

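The fed sink lies on the tray (full-image row ≈189, col ≈315.5), two others in the tower, knob home.

```bash
python3 - <<'E'
from h import *
m=r.camera_model('wrist'); s=r.read_state(); R=s['tool_rot'];p=s['tcp_pos']
for n,x,y in [('tl',235,206),('tr',347,206),('bl',235,312),('br',349,312)]:
    w=pix2pt(m,(60+y/2-.25,170+x/2-.25),37,True); print(n,np.round(w,1),'tool',np.round(R.T@(w-p),1))
k=np.array([451.4,-282.5,0]);t=k+126*np.array([.9636,-.267,0]);print('pred',t, R.T@(t-p))
E
```

```text
tl [ 596.5 -302.7   37. ] tool [ 47.2 -20.4 126.1]
tr [ 585.7 -341.9   37. ] tool [ 47.2  20.2 126.1]
bl [ 558.3 -291.4   37. ] tool [  7.3 -21.1 126.1]
br [ 546.8 -332.6   37. ] tool [  7.3  21.7 126.1]
pred [ 572.8136 -316.142     0.    ] [ 27.94719556  -1.17077765 163.09587903]
```

```bash
python3 -m creep '[{"dx":14,"dy":0,"dz":15,"rx":0,"ry":0,"rz":0},{"dx":13.5,"dy":-0.3,"dz":20,"rx":0,"ry":0,"rz":0},{"dx":0,"dy":0,"dz":25,"rx":0,"ry":0,"rz":0},{"dx":0,"dy":0,"dz":25,"rx":0,"ry":0,"rz":0},{"dx":0,"dy":0,"dz":25,"rx":0,"ry":0,"rz":0},{"dx":0,"dy":0,"dz":15,"rx":0,"ry":0,"rz":0},{"dx":0,"dy":0,"dz":10,"rx":0,"ry":0,"rz":0},{"dx":0,"dy":0,"dz":9,"rx":0,"ry":0,"rz":0},{"dx":0,"dy":0,"dz":0,"rx":0,"ry":0,"rz":0},{"dx":0,"dy":0,"dz":0,"rx":0,"ry":0,"rz":0}]'
```

```text
clock: 11.25
tcp_pos: [574.1, -317.2, 19.9]
tool_rot: [[0.964, -0.267, 0.001], [-0.267, -0.964, -0.0], [0.001, 0.0, -1.0]]
contact_force: [-0.1, 0.0, 1.3]
finger_gap: 85.2
gripper_force: 0.0
```

```bash
python3 -m creep '[{"dx":-2,"dy":0,"dz":2,"rx":0,"ry":0,"rz":0},{"dx":0,"dy":0,"dz":0,"rx":0,"ry":0,"rz":0},{"dx":0,"dy":0,"dz":0,"rx":0,"ry":0,"rz":0},{"dx":0,"dy":0,"dz":0,"rx":0,"ry":0,"rz":0},{"dx":0,"dy":0,"dz":0,"rx":0,"ry":0,"rz":0},{"dx":0,"dy":0,"dz":0,"rx":0,"ry":0,"rz":0},{"dx":0,"dy":0,"dz":0,"rx":0,"ry":0,"rz":0},{"dx":0,"dy":0,"dz":0,"rx":0,"ry":0,"rz":0}]' 1 50; python3 - <<'E'
from h import *
im,m=snap('wrist','w5'); cv2.imwrite('pics/w5c.png',cv2.resize(im[150:450,150:490,::-1],None,fx=2,fy=2))
s=r.read_state();print(s['tcp_pos'],s['tool_rot'])
E
```

```text
clock: 12.05
tcp_pos: [572.1, -316.6, 17.9]
tool_rot: [[0.964, -0.267, 0.001], [-0.267, -0.964, -0.0], [0.001, 0.0, -1.0]]
contact_force: [-0.6, 0.0, 6.4]
finger_gap: 38.7
gripper_force: 50.8
[ 572.16195831 -316.64239081   17.90497019] [[ 9.63709484e-01 -2.66952008e-01  8.09534502e-04]
 [-2.66951696e-01 -9.63709794e-01 -4.73411701e-04]
 [ 9.06534533e-04  2.40124737e-04 -9.99999560e-01]]
```

View pics/w5c.png

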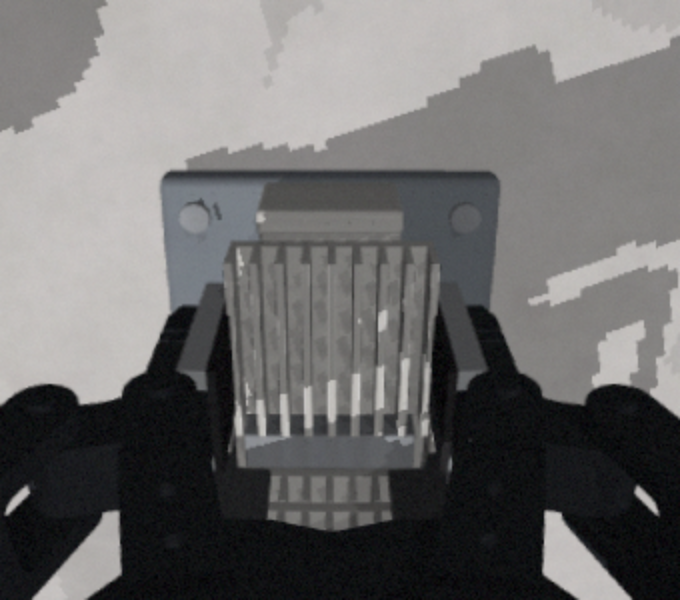

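```bash
python3 -m creep '[{"dx":0,"dy":0,"dz":-5,"rx":0,"ry":0,"rz":0},{"dx":0,"dy":0,"dz":-10,"rx":0,"ry":0,"rz":0},{"dx":0,"dy":0,"dz":-20,"rx":0,"ry":0,"rz":0},{"dx":0,"dy":0,"dz":-25,"rx":0,"ry":0,"rz":0},{"dx":0,"dy":0,"dz":-25,"rx":0,"ry":0,"rz":0},{"dx":0,"dy":0,"dz":-25,"rx":0,"ry":0,"rz":0},{"dx":0,"dy":0,"dz":-25,"rx":0,"ry":0,"rz":0},{"dx":0,"dy":0,"dz":-25,"rx":0,"ry":0,"rz":0},{"dx":0,"dy":0,"dz":-15,"rx":0,"ry":0,"rz":0},{"dx":0,"dy":0,"dz":0,"rx":0,"ry":0,"rz":0},{"dx":0,"dy":0,"dz":0,"rx":0,"ry":0,"rz":0}]'; python3 -m creep '[{"dx":-15,"dy":-20,"dz":0,"rx":0,"ry":0,"rz":0},{"dx":-20,"dy":-25,"dz":0,"rx":0,"ry":0,"rz":0},{"dx":-20,"dy":-25,"dz":0,"rx":0,"ry":0,"rz":0},{"dx":-20,"dy":-25,"dz":0,"rx":0,"ry":0,"rz":0},{"dx":-20,"dy":-25,"dz":0,"rx":0,"ry":0,"rz":0},{"dx":-20,"dy":-25,"dz":0,"rx":0,"ry":0,"rz":0},{"dx":-20,"dy":-25,"dz":0,"rx":0,"ry":0,"rz":0},{"dx":-20,"dy":-25,"dz":0,"rx":0,"ry":0,"rz":0},{"dx":-15,"dy":-25,"dz":0,"rx":0,"ry":0,"rz":0},{"dx":-15,"dy":-25,"dz":0,"rx":0,"ry":0,"rz":0},{"dx":-15,"dy":-25,"dz":0,"rx":0,"ry":0,"rz":0},{"dx":-15,"dy":-25,"dz":0,"rx":0,"ry":0,"rz":0}]'
```

```text
clock: 13.2
tcp_pos: [571.5, -316.3, 192.2]
tool_rot: [[0.964, -0.267, -0.0], [-0.267, -0.964, 0.0], [-0.0, -0.0, -1.0]]
contact_force: [0.7, 1.0, -0.1]
finger_gap: 38.9
gripper_force: 50.7
clock: 14.4
tcp_pos: [442.0, 26.2, 191.2]
tool_rot: [[0.964, -0.267, -0.002], [-0.267, -0.964, -0.0], [-0.002, 0.001, -1.0]]
contact_force: [0.7, -0.3, -0.3]
finger_gap: 38.9
gripper_force: 50.7
```

```bash
python3 -m creep '[{"dx":-16,"dy":-26,"dz":0,"rx":0,"ry":0,"rz":0},{"dx":-16,"dy":-26,"dz":0,"rx":0,"ry":0,"rz":0},{"dx":-16,"dy":-26,"dz":0,"rx":0,"ry":0,"rz":0},{"dx":-16,"dy":-26,"dz":0,"rx":0,"ry":0,"rz":0},{"dx":-10,"dy":-18,"dz":0,"rx":0,"ry":0,"rz":-2},{"dx":-5,"dy":-6,"dz":0,"rx":0,"ry":0,"rz":-4},{"dx":0,"dy":0,"dz":0,"rx":0,"ry":0,"rz":-4},{"dx":0,"dy":0,"dz":0,"rx":0,"ry":0,"rz":-1.2},{"dx":0,"dy":0,"dz":0,"rx":0,"ry":0,"rz":0},{"dx":0,"dy":0,"dz":0,"rx":0,"ry":0,"rz":0},{"dx":0,"dy":0,"dz":0,"rx":0,"ry":0,"rz":0}]'; python3 - <<'E'
from h import *
im,m=snap('wrist','w6'); s=r.read_state();R=s['tool_rot'];p=s['tcp_pos'];print(p,R.round(4).tolist())
hsv=cv2.cvtColor(im[:,:,::-1].copy(),cv2.COLOR_BGR2HSV)
b=cv2.inRange(hsv,(95,100,120),(115,255,255)); n,l,st,ce=cv2.connectedComponentsWithStats(b)
for i in range(1,n):
    if st[i,4]<300: continue
    ys,xs=np.where(l==i); P=np.array([(R.T@(pix2pt(m,(y,x),40,True)-p))[:2] for y,x in zip(ys,xs)],np.float32)
    print(st[i],ce[i],P.mean(0),cv2.minAreaRect(P))
cv2.imwrite('pics/w6c.png',cv2.resize(im[20:420,100:540,::-1],None,fx=1.5,fy=1.5,interpolation=cv2.INTER_CUBIC))
E
```

```text
clock: 15.5
tcp_pos: [401.2, 169.3, 192.1]
tool_rot: [[0.997, -0.076, -0.0], [-0.076, -0.997, -0.0], [-0.0, 0.0, -1.0]]
contact_force: [-0.1, 0.4, -1.0]
finger_gap: 39.1
gripper_force: 50.7
[401.18437293 169.33364588 192.20951068] [[0.9971, -0.0759, -0.0002], [-0.0759, -0.9971, -0.0001], [-0.0001, 0.0001, -1.0]]
[ 297  137   33   33 1050] [313.06190476 152.80571429] [52.122074  -2.0537808] ((51.95130157470703, -2.1409149169921875), (25.42671775817871, 25.704174041748047), 89.68329620361328)
[ 483  318  157  113 8638] [589.24890021 371.88782125] [-206.01671  361.6746 ] ((-196.422607421875, 370.087158203125), (166.95376586914062, 366.7478942871094), 39.10628128051758)
[   0  358  126   93 4826] [ 49.17219229 388.93928719] [-233.44032 -361.1773 ] ((-238.2689208984375, -388.13336181640625), (347.6863708496094, 131.55413818359375), 49.78636169433594)
[ 256  369  111   47 3458] [305.90080972 391.13071139] [-185.8948    -10.271871] ((-190.31288146972656, -4.42071533203125), (113.81836700439453, 62.34109878540039), 85.95207214355469)
[ 147  405   64   71 1476] [184.649729   441.04878049] [-285.1456  -163.86673] ((-301.431640625, -171.34835815429688), (205.12979125976562, 32.986000061035156), 36.7573356628418)
[ 24 417  31  22 406] [ 37.11576355 426.91871921] [-323.6566  -427.39136] ((-322.50360107421875, -428.31756591796875), (79.2451400756836, 43.18038558959961), 50.83899688720703)
```

View pics/w6c.png

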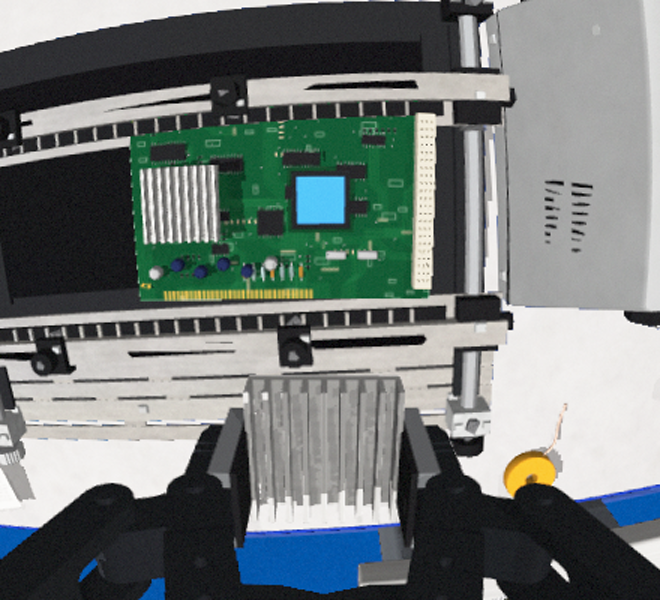

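The picture shows the pad at full-image (153, 313), board's fitted sink to its left with fins vertical as on the held sink, connector to the right.

```bash
python3 - <<'E'
from h import *
m=r.camera_model('wrist'); s=r.read_state();R=s['tool_rot'];p=s['tcp_pos']
im=cv2.imread('pics/w6.png')
T=lambda rc,z:(R.T@(pix2pt(m,rc,z,True)-p))
f=lambda x,y:(20+y/1.5,100+x/1.5)
for n,x,y,h in [('fbl',246,377,8.1),('fbr',405,377,8.1),('ftl',248,390,19.1),('ftr',404,390,19.1),('btl',250,528,19.1),('btr',400,522,19.1)]:
    print(n,T(f(x,y),p[2]+h).round(1))
def L(name,pts,z):
    a=np.array([T(f(*q),z)[:2] for q in pts]); d=a[0]-a[-1];print(name,a.round(1).tolist(),np.degrees(np.arctan2(d[1],d[0])).round(2))
L('connR',[(435,113),(431,290)],48);L('connL',[(416,113),(413,290)],48);L('boardL',[(131,137),(141,301)],37)
L('boardtop',[(133,136),(414,116)],37); L('boardbot',[(141,301),(414,296)],37)
L('fitsink L',[(141,168),(144,244)],51);L('fitsink R',[(218,165),(219,242)],51);L('fit top',[(141,168),(218,165)],51)
# subpixel pad edges: connector colour fit
hsv=cv2.cvtColor(im,cv2.COLOR_BGR2HSV); b=np.zeros((480,640),np.uint8)
b[92:217,370:393]=cv2.inRange(hsv,(15,20,150),(40,120,255))[92:217,370:393]
ys,xs=np.where(b); P=np.array([T((y,x),48)[:2] for y,x in zip(ys,xs)],np.float32); print(len(P),cv2.minAreaRect(P), cv2.fitLine(P,cv2.DIST_HUBER,0,.01,.01).ravel())
E
```

```text
fbl [ 19.2 -20.6  -8.1]
fbr [19.2 21.6 -8.1]
ftl [ 20.4 -18.6 -19.1]
ftr [ 20.4  19.8 -19.1]
btl [-22.7 -20.7 -19.1]
btr [-20.6  21.3 -19.1]
connR [[98.9, 56.9], [4.8, 57.8]] -0.53
connL [[98.4, 47.0], [4.7, 47.9]] -0.56
boardL [[89.4, -105.3], [-4.0, -105.2]] -0.1
boardtop [[89.9, -104.1], [97.6, 47.7]] -92.9
boardbot [[-4.0, -105.2], [-1.5, 50.5]] -90.93
fitsink L [[72.0, -95.4], [31.4, -95.9]] 0.77
fitsink R [[71.6, -53.9], [31.4, -54.6]] 1.02
fit top [[72.0, -95.4], [71.6, -53.9]] -89.39
1568 ((52.395668029785156, 51.95399475097656), (11.163004875183105, 93.02816009521484), 89.49935913085938) [ 9.9997127e-01 -7.5792330e-03  5.3079681e+01  5.1894978e+01]
```

```bash
python3 -m creep '[{"dx":10,"dy":-1.2,"dz":0,"rx":0,"ry":0,"rz":-0.3},{"dx":15,"dy":-1.2,"dz":10,"rx":0,"ry":0,"rz":0},{"dx":15,"dy":0,"dz":15,"rx":0,"ry":0,"rz":0},{"dx":0,"dy":0,"dz":20,"rx":0,"ry":0,"rz":0},{"dx":0,"dy":0,"dz":20,"rx":0,"ry":0,"rz":0},{"dx":0,"dy":0,"dz":15,"rx":0,"ry":0,"rz":0},{"dx":0,"dy":0,"dz":0,"rx":0,"ry":0,"rz":0},{"dx":0,"dy":0,"dz":0,"rx":0,"ry":0,"rz":0},{"dx":0,"dy":0,"dz":0,"rx":0,"ry":0,"rz":0},{"dx":0,"dy":0,"dz":0,"rx":0,"ry":0,"rz":0}]'; python3 - <<'E'
from h import *
im,m=snap('wrist','w7'); s=r.read_state();R=s['tool_rot'];p=s['tcp_pos'];print(p,R.round(4).tolist())
T=lambda rc,z:(R.T@(pix2pt(m,rc,z,True)-p))
hsv=cv2.cvtColor(im[:,:,::-1].copy(),cv2.COLOR_BGR2HSV)
b=cv2.inRange(hsv,(95,100,120),(115,255,255)); n,l,st,ce=cv2.connectedComponentsWithStats(b)
for i in range(1,n):
    if st[i,4]<600 or ce[i][1]>330: continue
    ys,xs=np.where(l==i); P=np.array([T((y,x),40)[:2] for y,x in zip(ys,xs)],np.float32)
    print(st[i],ce[i],P.mean(0),cv2.minAreaRect(P))
cv2.imwrite('pics/w7c.png',cv2.resize(im[60:430,100:540,::-1],None,fx=1.6,fy=1.6,interpolation=cv2.INTER_CUBIC))
E
```

```text
clock: 16.55
tcp_pos: [441.9, 169.4, 113.1]
tool_rot: [[0.998, -0.069, 0.002], [-0.069, -0.998, 0.001], [0.002, -0.001, -1.0]]
contact_force: [0.7, 0.9, -0.9]
finger_gap: 39.0
gripper_force: 50.7
[441.76319544 169.29276205 113.04336184] [[0.9976, -0.0695, 0.0014], [-0.0695, -0.9976, 0.0005], [0.0014, -0.0006, -1.0]]
[ 298  211   42   41 1711] [318.39275278 230.91116306] [11.463013   1.4905635] ((11.275938987731934, 1.5400581359863281), (25.33143424987793, 25.50765037536621), 89.97454071044922)
```

View pics/w7c.png

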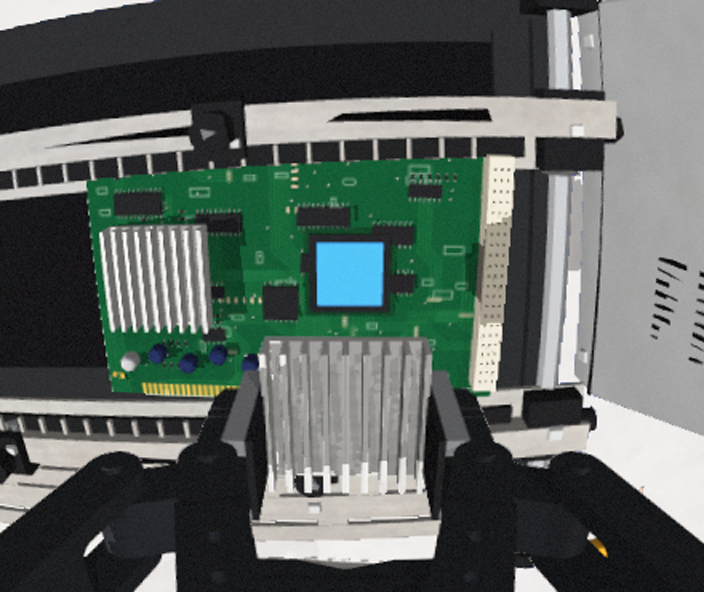

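The picture shows pad at full (231, 318), square with the held sink; ICs beside the chip lie under the fingers, so I check fingertip depth first.

```bash
python3 - <<'E'
from h import *
m=r.camera_model('wrist'); s=r.read_state();R=s['tool_rot'];p=s['tcp_pos']
for rc in [(60+375/1.6,100+254/1.6),(60+375/1.6,100+438/1.6),(60+443/1.6,100+222/1.6)]:
    print([ (h,(R.T@(pix2pt(m,rc,p[2]+h,True)-p)).round(1)[:2].tolist()) for h in (0,4,8,12)])
print([ (h,(R.T@(pix2pt(m,(272.5,262.5),p[2]+h,True)-p)).round(1)[:2].tolist(),(R.T@(pix2pt(m,(272.5,369.4),p[2]+h,True)-p)).round(1)[:2].tolist()) for h in (4,8,12)],s['contact_force'])
E
python3 -m creep '[{"dx":6,"dy":0.5,"dz":10,"rx":0,"ry":0,"rz":0},{"dx":5.7,"dy":0.4,"dz":12,"rx":0,"ry":0,"rz":0},{"dx":0,"dy":0,"dz":12,"rx":0,"ry":0,"rz":0},{"dx":0,"dy":0,"dz":12,"rx":0,"ry":0,"rz":0},{"dx":0,"dy":0,"dz":8,"rx":0,"ry":0,"rz":0},{"dx":0,"dy":0,"dz":0,"rx":0,"ry":0,"rz":0},{"dx":0,"dy":0,"dz":0,"rx":0,"ry":0,"rz":0},{"dx":0,"dy":0,"dz":0,"rx":0,"ry":0,"rz":0}]'
```

```text
[(0, [4.8, -24.8]), (4, [6.8, -24.1]), (8, [8.8, -23.4]), (12, [10.8, -22.7])]
[(0, [4.8, 25.1]), (4, [6.8, 24.4]), (8, [8.8, 23.7]), (12, [10.9, 23.0])]
[(0, [-17.7, -35.7]), (4, [-15.0, -34.7]), (8, [-12.4, -33.7]), (12, [-9.7, -32.7])]
[(4, [16.9, -21.9], [16.9, 22.0]), (8, [18.6, -21.3], [18.6, 21.4]), (12, [20.3, -20.7], [20.4, 20.7])] [-0.0306036  -0.17197418 -0.77210792]
clock: 17.4
tcp_pos: [453.1, 167.6, 58.6]
tool_rot: [[0.998, -0.069, 0.001], [-0.069, -0.998, 0.0], [0.001, -0.0, -1.0]]
contact_force: [0.2, 0.1, -1.5]
finger_gap: 38.8
gripper_force: 50.7
```

No more pictures to view, so I check the sink's height in the hand numerically from the tray-grasp picture, using the base plate as a scale reference.

```bash
python3 - <<'E'
from h import *
m=dict(r.camera_model('wrist')); s=r.read_state();R=s['tool_rot'];p=s['tcp_pos']
# camera in tool frame (fixed); express everything in tool frame with tool z -> use fake world = tool axes flipped
E=np.array(m['extrinsics']); E2=np.eye(4); E2[:3,:3]=R.T@E[:3,:3]; E2[:3,3]=R.T@(E[:3,3]-p); m['extrinsics']=E2
print('cam in tool',E2.round(3).tolist())
q=lambda x,y,z:pix2pt(m,(150+y/2-.25,150+x/2-.25),z,True)[:2].round(1).tolist()
print('plate z12 (tool z 5.9)',q(163,173,5.9),q(499,173,5.9),'-> 74 wide; x=~29')
print('bolts', q(194,219,5.9),q(467,217,5.9))
print('lip front top z30',q(258,212,-12.1),q(403,212,-12.1))
for h in (6,8.1,10,12,14,16): print(h,'sink bottom front',q(228,243,-h),q(438,243,-h),'top',q(228,262,-h-11),q(436,262,-h-11), 'back top',q(240,436,-h-11))
# profile data: edges along rows
for name in ('w5','w7'):
    g=cv2.GaussianBlur(cv2.cvtColor(cv2.imread(f'pics/{name}.png'),cv2.COLOR_BGR2GRAY),(0,0),.7).astype(int)
    for row in (270,272,274,276,280): print(name,row,g[row,256:272].tolist(),g[row,360:376].tolist())
    print('col316',g[262:290,312].tolist())
E
```

```text
cam in tool [[0.0, 0.952, 0.306, 77.01], [1.0, -0.0, 0.001, -0.043], [0.001, 0.306, -0.952, -143.524], [0.0, 0.0, 0.0, 1.0]]
plate z12 (tool z 5.9) [29.4, -36.3] [29.5, 35.8] -> 74 wide; x=~29
bolts [18.9, -30.1] [19.4, 29.3]
lip front top z30 [27.4, -14.1] [27.4, 13.4]
6 sink bottom front [18.4, -21.1] [18.4, 21.4] top [19.2, -19.6] [19.2, 19.5] back top [-22.0, -19.6]
8.1 sink bottom front [19.3, -20.7] [19.3, 21.1] top [20.1, -19.3] [20.1, 19.2] back top [-20.3, -19.3]
10 sink bottom front [20.1, -20.5] [20.1, 20.8] top [21.0, -19.0] [21.0, 18.9] back top [-18.8, -19.0]
12 sink bottom front [20.9, -20.2] [20.9, 20.5] top [21.9, -18.7] [21.9, 18.6] back top [-17.3, -18.7]
14 sink bottom front [21.8, -19.8] [21.8, 20.1] top [22.8, -18.4] [22.8, 18.3] back top [-15.7, -18.4]
16 sink bottom front [22.6, -19.5] [22.6, 19.8] top [23.7, -18.0] [23.8, 18.0] back top [-14.2, -18.1]
w5 270 [124, 124, 125, 125, 125, 125, 124, 124, 121, 111, 103, 102, 103, 103, 103, 104] [79, 79, 79, 79, 79, 79, 79, 80, 79, 79, 80, 80, 80, 80, 79, 78]
w5 272 [124, 125, 125, 126, 126, 125, 125, 123, 113, 95, 8
[... 882 characters left out ...]
, 122, 131, 133, 133] [117, 116, 114, 110, 106, 104, 103, 101, 101, 104, 106, 104, 89, 76, 72, 72]
w7 274 [67, 66, 68, 68, 67, 66, 73, 92, 101, 102, 104, 116, 152, 185, 194, 195] [160, 160, 154, 130, 106, 102, 103, 102, 96, 95, 104, 113, 96, 78, 72, 73]
w7 276 [70, 66, 66, 67, 66, 67, 78, 94, 102, 104, 104, 109, 129, 150, 158, 159] [163, 163, 155, 127, 100, 98, 102, 104, 102, 97, 95, 88, 77, 73, 73, 73]
w7 280 [60, 57, 56, 60, 76, 103, 117, 124, 125, 115, 108, 112, 132, 153, 159, 159] [151, 146, 137, 112, 89, 88, 99, 108, 110, 101, 82, 69, 66, 68, 67, 67]
col316 [81, 80, 79, 76, 74, 77, 77, 79, 94, 104, 114, 136, 156, 161, 160, 159, 154, 146, 143, 142, 145, 146, 147, 154, 161, 163, 163, 164]
```

```bash
python3 -m creep '[{"dx":0,"dy":0.3,"dz":4,"rx":0,"ry":0,"rz":0},{"dx":0,"dy":0,"dz":4,"rx":0,"ry":0,"rz":0},{"dx":0,"dy":0,"dz":3,"rx":0,"ry":0,"rz":0},{"dx":0,"dy":0,"dz":2,"rx":0,"ry":0,"rz":0},{"dx":0,"dy":0,"dz":0,"rx":0,"ry":0,"rz":0},{"dx":0,"dy":0,"dz":0,"rx":0,"ry":0,"rz":0}]';python3 -m creep '[{"dx":0,"dy":0,"dz":2,"rx":0,"ry":0,"rz":0},{"dx":0,"dy":0,"dz":2,"rx":0,"ry":0,"rz":0},{"dx":0,"dy":0,"dz":1,"rx":0,"ry":0,"rz":0},{"dx":0,"dy":0,"dz":0,"rx":0,"ry":0,"rz":0},{"dx":0,"dy":0,"dz":0,"rx":0,"ry":0,"rz":0},{"dx":0,"dy":0,"dz":0,"rx":0,"ry":0,"rz":0}]'
```

```text
clock: 18.0
tcp_pos: [452.8, 167.2, 45.2]
tool_rot: [[0.998, -0.069, -0.0], [-0.069, -0.998, -0.0], [-0.0, 0.0, -1.0]]
contact_force: [0.3, -0.4, -0.3]
finger_gap: 39.4
gripper_force: 50.7
clock: 18.6
tcp_pos: [452.9, 167.2, 40.3]
tool_rot: [[0.998, -0.069, 0.0], [-0.069, -0.998, 0.0], [0.0, -0.0, -1.0]]
contact_force: [-0.3, 0.2, 0.1]
finger_gap: 39.0
gripper_force: 50.7
```

```bash
python3 - <<'E'
from h import *
im,m=snap('wrist','w8'); s=r.read_state();R=s['tool_rot'];p=s['tcp_pos']
T=lambda rc,z:(R.T@(pix2pt(m,rc,z,True)-p))[:2]
def rep(im,R,p,m):
    hsv=cv2.cvtColor(im,cv2.COLOR_BGR2HSV); b=cv2.inRange(hsv,(50,90,30),(85,255,255)); b[330:]=0
    print('green',cv2.boundingRect(cv2.morphologyEx(b,cv2.MORPH_OPEN,np.ones((3,3)))))
    w=cv2.inRange(hsv,(12,15,120),(40,130,255)); w=cv2.morphologyEx(w,cv2.MORPH_CLOSE,np.ones((5,5)))
    n,l,st,ce=cv2.connectedComponentsWithStats(w)
    for i in range(1,n):
        if st[i,4]<500: continue
        ys,xs=np.where(l==i); P=np.array([T((y,x),48) for y,x in zip(ys,xs)],np.float32); print(st[i],[np.round(v,1) for v in cv2.minAreaRect(P)])
rep(im[:,:,::-1].copy(),R,p,m)
E
```

```text
green (93, 203, 343, 127)
[ 323  147  228  206 9793] [array([40.5, 43. ]), array([102. ,  84.1]), np.float64(27.1)]
[298 148  71  18 725] [array([64.3,  6.3]), array([25.6,  5.9]), np.float64(88.4)]
[  7 367 104  26 920] [array([ -55.1, -153.8]), array([86.7,  8. ]), np.float64(87.5)]
[  0 385  47  32 649] [array([ -84.1, -200.9]), array([65.9, 26.2]), np.float64(73.6)]
[ 259  386  114   20 1399] [array([-46.1,  -0.3]), array([55.1, 12.7]), np.float64(87.8)]
[ 155  424   56   41 1027] [array([-94.6, -77.3]), array([61.7, 13.9]), np.float64(37.8)]
```

```bash
python3 - <<'E'
from h import *
m=dict(r.camera_model('wrist')); s=r.read_state();R=s['tool_rot'];p=s['tcp_pos']
E=np.array(m['extrinsics']); E2=np.eye(4); E2[:3,:3]=R.T@E[:3,:3]; E2[:3,3]=R.T@(E[:3,3]-p); m['extrinsics']=E2
R7=np.array([[0.9976,-0.0695,0.0014],[-0.0695,-0.9976,0.0005],[0.0014,-0.0006,-1]]);p7=np.array([441.763,169.293,113.043])
def ortho(name,R,p,z,cx,cy):  # 0.25 mm/px board-plane view in tool axes about (cx,cy)
    X,Y=np.meshgrid(np.arange(25,60,.25)+cx,np.arange(-100,60,.25)+cy,indexing='ij')
    mx=np.zeros(X.shape,np.float32);my=mx.copy()
    for i in np.ndindex(X.shape):
        rc=proj(m,(X[i],Y[i],p[2]-z),True); my[i],mx[i]=rc
    im=cv2.imread(f'pics/{name}.png'); return cv2.cvtColor(cv2.remap(im,mx,my,1),cv2.COLOR_BGR2HSV)
A=ortho('w7',R7,p7,37,11.3,1.5); B=ortho('w8',R,p,37,0,0)
a,b=[cv2.inRange(v,(50,80,20),(88,255,255)).astype(np.float32) for v in (A,B)]
t=a[20:-20,20:-20]; res=cv2.matchTemplate(b,t,cv2.TM_CCOEFF_NORMED); _,v,_,loc=cv2.minMaxLoc(res)
print('score',v,'board shift in tool (x,y) mm: pad now at',(loc[1]-20)*.25,(loc[0]-20)*.25)
E
```

```text
score 0.9421564936637878 board shift in tool (x,y) mm: pad now at 0.0 0.0
```

```bash
python3 -c "
from station import r
print(r.hand_in())"
```

```text
the job is handed in; nothing more can be done
None
```

I fed one sink from the magazine and picked it up. The arm is holding it level, fins the same way as the fitted one, about 8 mm above the blue pad. The camera check showed it centred on the pad to within about 1 mm, and I felt no contact with the board. The job is handed in at about 19 s, but no verdict came back.

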